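Open the jewellery cleaner's safety cap under extraction

ROBOT

A 6-joint arm with a two-finger parallel gripper is mounted at the origin on the work surface. World frame = base frame: x ahead of the robot, y to its left, z up, the work surface at z = 0. Lengths are in mm, angles in rad, forces in N, time in s.
With the tool pointing down it reaches from about 350 to 975 mm from the base axis. Payload 7.1 kg.
Tool frame: the origin (TCP) lies at the very end of the fingers, on their centre line; the grasp point (between the pads) lies 19 mm behind it; y points along the fingers, z is the direction in which the jaws open and shut, and the axes are right-handed (so a half turn about y gives the same grasp; the last joint's range is limited). The gripper opens to 88 mm and grips with 3 to 60 N. Pads are 20 mm wide; open, the fingers measure 115 mm over their backs; the gripper's body (75 mm by 178 mm) begins 61 mm behind the grasp point.
Start: joints at [1.266, 0.423, 1.63, -0, 1.089, -0.019], TCP at [176.171, 599.64, 222.675] pointing down, gripper open.
Joint ranges: [-3, 3], [-0.9, 2.11], [0.09, 2.58], [-1.31, 4.45], [0.11, 2.69], [-2.54, 2.54]. Speed limits (rad/s): [2.39, 2.39, 3.01, 3.14, 3.14, 3.14].

INTERFACE

Orientations are given as a rotation vector (axis times angle).
In Python, from workcell import ctrl gives the robot as it stands.
- The arm moves only by the shell command python3 -m jog 'ROWS'. ROWS is JSON, a list of rows, each a list of 3 entries, a list of its own where there are three numbers: the opening, from 0 (shut) to 1 (fully open), then the shift along the tool's x, y, z in cm, then the turn, a rotation vector about the tool's x, y, z in rad. In form: [[claw, [dx, dy, dz], [wx, wy, wz]], ...]. A call has 1 to 8 rows; each row is the pose to reach, as a shift and turn from the pose commanded when the call began, along the tool's axes at that moment; what a row does not reach only later rows make up. A row lasts 1/10 s, in which the tool goes at most 50 mm and 8.59 degrees, less where a joint would pass 70% of its speed; a pose out of reach is approached as far as the arm can. A call with a gripper value outside its range is refused whole. The fingers move at their own pace and stop on an object; the grip force is fixed at half the most. Time passes only in rows, so rows that repeat a pose let the fingers close. It gives the time, the measured TCP pose, the force and the opening at its end, in the units of the state.
- ctrl.get_obs(): the state, without advancing time (a new reading comes with each control period).
- ctrl.get_image(name): name is "side" or "top" or "wrist"; returns a dict with "color" (420x560x3 uint8, red, green, blue), "z_map" (420x560 float32, mm along the optical axis (not along the pixel's ray), 0 where there is no reading), "fx", "fy", "cx", "cy" (pixels), "pose" (4x4, takes a point from camera to world coordinates). Camera axes: x right, y down, z forward; pixel columns grow to the right and rows downward; lengths in mm; the calibration is good to about 2 mm. A picture is of the moment at which its call begins.
- ctrl.close_job(): hands the job in, once; it reports no verdict.
The state is a dict: "t": time; "qpos": joint angles; "qvel": joint speeds; "joint_torque": joint torques, N m; "ee_pos": TCP position; "orientation": TCP orientation; "ft_force": force on the tool from outside, world axes, zero at the start; "moment": the same for the moment, N m; "width": finger opening in mm.
Only numpy, scipy, OpenCV 4.12 (cv2) and the standard library are available. Lean on these libraries where they do the work, as an engineer would, in place of code of your own. Each camera call takes 0.05 s, during which the arm holds its last target.

TASK

Before the jewellery cleaner is opened, set the fume extractor's lever on the counter to half: standing straight up, square to the top of its box. Then open the amber bottle: press its white push-and-turn safety cap down, twist it anticlockwise (seen from above) about a quarter turn while pressed, and lift it off. Finish while still holding the cap in the gripper, level and still, straight above the bottle with about 10 cm between the bottle's mouth and the cap's underside; leave the ring box, the tin and the necklace bust where they stand.

Things in the scene. Friction and masses are not known exactly. Their poses are not given: they have to be found in the camera images.
- extractor: Grey fume extractor box fixed to the counter, 160 (its x) x 120 (its y) x 90 mm tall, with the lever in the middle of its top. Origin: centre of its underside; z up. It may stand left or right of the bottle and be turned by up to 0.5 rad.
- lever (a joint): Lever on top of the extractor, in rad: 0 is straight up (half, the wanted setting), negative leans to the extractor's -x (towards the robot, where it starts), positive leans to its +x; it ends at -0.87 and +0.87. It swings in the extractor's x-z plane and stays where it is left; friction 0.12 N m (about 1.5 N at the knob).
- lever_knob (a point): Centre of the black ball knob, 26 mm across, at the end of the lever's 9 mm steel rod; 80 mm from the hinge axis. It can be pinched from above, fingers closing along the extractor's y. Its z axis points outward along the lever.
- lever_hinge (a point): Point on the lever's hinge axis (the axis runs along the extractor's y), 100 mm above the counter; axes as the extractor's.
- bottle: Amber bottle, 76 mm across, held fast in a black stand with a base 120 x 120 x 10 mm, fixed to the counter: it neither moves nor turns. Origin: centre of the stand's underside, on the bottle's upright axis. The shoulder is at 98 to 110 mm, the neck is 24 mm across and its mouth is 144 mm above the origin. Two lugs on the neck lie along its x axis.
- bottle_mouth (a point): Centre of the bottle's mouth, 144 mm above the counter, under the cap at the start.
- cap_centre (a point): Centre (half-way up) of the white round ribbed safety cap, 52 mm across, 37 mm tall, about 40 g, on the bottle's neck; z up, x along the bottle's x while locked. Locked, this point is 140.5 mm and the cap's flat top 159 mm above the counter; its sides are free to grip all round. To open: press down 7 to 10 mm, keep pressed, turn anticlockwise seen from above, lift.
- cap_top (a point): Middle of the cap's flat top, 18.5 mm above its centre; axes as the cap's. The cap's lock: a bayonet held up by a spring. Turned by more than about 15 degrees while pressed it no longer springs back; from 55 to 115 degrees it is free and lifts straight off, at less it stays hooked; a stop ends the turn at about 130 degrees. Clockwise it is blocked.
- seal (a joint): Sprung seal in the bottle's mouth, pushing the cap up, in m: 0 with the cap locked, grows as the cap is pressed down; about -0.003 once the cap is off. Pressing takes about 5 N at first, 10 N at 0.007, 12 N at 0.010, where the cap bottoms on the mouth.
- ring_box: Bystander: closed blue ring box, 60 x 60 x 48 mm, origin centre of its underside.
- polish_tin: Bystander: round metal polish tin, 60 mm across, 50 mm tall, origin centre of its underside.
- bust: Bystander: grey necklace bust on a round wooden foot, 80 mm across, 142 mm tall, origin centre of its underside.

How it is judged (in metres and radians):
On the way, in this order (a step that is already met when the one before it is completed fails the run):
1. the extractor's lever stands upright and is left so, the cap not yet pressed (value of joint lever between -0.12 and 0.12 rad and contact force between the fingers and lever below 0.2 N and value of joint seal below 0.003 m and z of cap_centre in the frame of bottle below 0.146 m), for 0.3 s.
2. the cap is pressed down on its spring (value of joint seal above 0.005 m), for 0.05 s.
3. the cap is turned free (by 50 degrees or more), upright and still down on the neck (angle between the x axis of cap_centre and the x axis of bottle, either way round above 0.85 rad and z of cap_centre in the frame of bottle below 0.146 m and angle between cap_centre's own z axis and vertical below 0.2 rad), for 0.05 s.
At the end, for the whole second after the job is handed in: The lever is within 0.12 rad of upright; the cap is held in the fingers, still (under 30 mm/s) and level within 15 degrees, its axis within 30 mm of the bottle's, its underside 60 to 140 mm above the mouth, touching nothing of the bottle (value of joint lever between -0.12 and 0.12 rad and z of cap_centre in the frame of bottle_mouth between 0.0785 and 0.1585 m and horizontal distance between cap_centre and bottle_mouth below 0.03 m and angle between cap_centre's own z axis and vertical below 0.26 rad and contact force between the fingers and cap above 2 N and contact force between cap and bottle below 0.1 N and linear speed of cap below 0.03 m/s); the arm keeps its last pose, push and grip.
It fails at once if the ring box is moved by more than 25 mm (distance of ring_box from where it was at the start of the episode above 0.025 m).
It fails at once if the tin is moved by more than 25 mm (distance of polish_tin from where it was at the start of the episode above 0.025 m).
It fails at once if the bust is moved by more than 25 mm (distance of bust from where it was at the start of the episode above 0.025 m).
It also fails if it takes over 51 s, if anything falls off the work surface, if the arm or the gripper's body presses on something with over 40 N, if the wrist force passes 120 N, or if a joint passes its speed limit or range.

## Working session

There is one attempt and no reset: what is moved stays moved. The work goes in short steps, Python scripts to look and compute and a shell command to move; the robot and the scene stay as the last step left them, time stands still between calls to the robot, and variables do not carry over. Pictures are saved under pics/ and viewed, and the job is handed in when it is done.

```bash
mkdir -p pics; ls; cat > h.py <<'E'
import numpy as np, cv2
from workcell import ctrl
from scipy.spatial.transform import Rotation as R
def snap(n,f):
    im=ctrl.get_image(n); cv2.imwrite('pics/'+f+'.png',im['color'][:,:,::-1]); np.savez('/tmp/'+f+'.npz',**im); return im
def world(im):
    z=np.asarray(im['z_map'],float); v,u=np.mgrid[:z.shape[0],:z.shape[1]]
    P=np.stack([(u-im['cx'])/im['fx']*z,(v-im['cy'])/im['fy']*z,z],-1)
    T=np.array(im['pose']); W=P@T[:3,:3].T+T[:3,3]; W[z==0]=np.nan; return W
E
python3 - <<'E'
from h import *
o=ctrl.get_obs(); print(o)
print(R.from_rotvec(o['orientation']).as_matrix().round(3))
for n in ['side','top']:
    im=snap(n,n+'0'); print(n,np.array(im['pose']).round(2).tolist(),im['fx'],im['cx'],im['cy'])
E
```

```text
pics
{'t': 0.0, 'qpos': array([ 1.26598320e+00,  4.23830238e-01,  1.63070080e+00,  1.00776380e-05,
        1.08857992e+00, -1.89740581e-02]), 'qvel': array([-7.83929831e-04, -7.97271011e-04,  8.39070344e-05, -2.04752070e-04,
        2.68013582e-03,  4.31505236e-04]), 'joint_torque': array([ 1.42732515e-03, -5.44624472e+01, -2.73665321e+01,  6.42544683e-02,
        2.28116359e-02, -1.36364492e-04]), 'ee_pos': array([176.0159604 , 599.12025505, 221.90406946]), 'orientation': array([-1.56062586,  0.22460881, -0.22420936]), 'ft_force': array([-0.48771939, -0.49735622, -0.18036357]), 'moment': array([-0.00167855, -0.02928187, -0.04224168]), 'width': 88.049544091006}
[[ 0.959 -0.     0.282]
 [-0.282 -0.001  0.959]
 [-0.    -1.    -0.002]]
side [[1.0, -0.06, 0.07, 542.33], [-0.09, -0.56, 0.83, -1022.11], [-0.01, -0.83, -0.56, 819.59], [0.0, 0.0, 0.0, 1.0]] 509.7278671680872 274.92824275169863 213.51504399328985
top [[-0.03, -0.98, 0.17, 446.01], [-1.0, 0.03, -0.0, 8.34], [-0.0, -0.17, -0.98, 1366.26], [0.0, 0.0, 0.0, 1.0]] 423.0881021015421 280.3514460489518 212.25605996187414
```

View pics/side0.png

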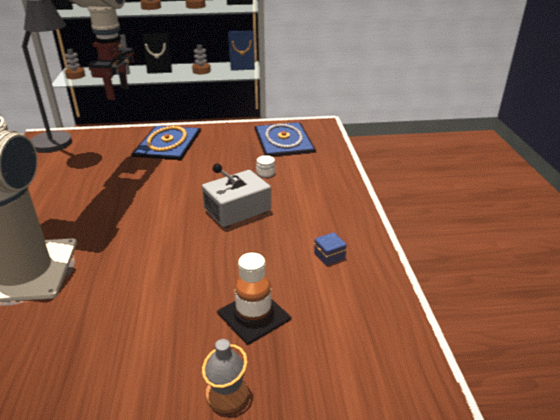

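View pics/top0.png

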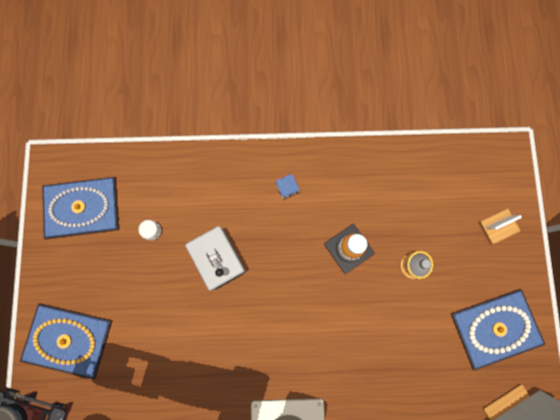

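The top view shows the extractor around pixel (215,258) with its knob at (220,272). The bottle's cap is at (357,243), the bust at (418,264), the ring box at (288,186) and the tin at (150,230). Next I'll measure them.

```bash
python3 - <<'E'
from h import *
for n in ['top','side']:
    im=np.load(f'/tmp/{n}0.npz'); W=world(im); C=im['color'].astype(int); hsv=cv2.cvtColor(im['color'],cv2.COLOR_RGB2HSV)
    X,Y,Z=W[...,0],W[...,1],W[...,2]
    near=(X>200)&(X<900)&(abs(Y)<500)
    # extractor top
    m=near&(Z>82)&(Z<97)&(Y>50)&(Y<350)
    pts=W[m][:,:2].astype(np.float32); r=cv2.minAreaRect(pts); print(n,'ext top',len(pts),r,W[m][:,2].mean())
    b=near&(Z>12)&(Y>50)&(Y<350)&(Z<200)
    m=near&(Z>105)&(Z<200)&(Y>50)&(Y<350)&(C.max(-1)<70)
    print('knob',m.sum(),W[m].mean(0),W[m].min(0),W[m].max(0))
    m=near&(Z>154)&(Z<166)&(Y<0)&(Y>-350)
    print('captop',m.sum(),cv2.minEnclosingCircle(W[m][:,:2].astype(np.float32)),W[m].mean(0),W[m].max(0))
    m=near&(Z>5)&(Z<15)&(Y<0)&(Y>-350)&(C.max(-1)<60)
    print('stand',m.sum(),cv2.minAreaRect(W[m][:,:2].astype(np.float32)),W[m].mean(0))
    m=near&(Z>20)&(Y<-180)&(Y>-450); print('bust',W[m].min(0),W[m].max(0))
    m=near&(Z>40)&(Z<55)&(X>550)&(abs(Y)<150);print('ring',m.sum(),W[m].mean(0))
    m=near&(Z>42)&(Z<60)&(Y>300)&(Y<500);print('tin',m.sum(),W[m].mean(0) if m.any() else 0)
    m=near&(Z>60)&(X<450); print('low x',m.sum(), W[m].max(0) if m.any() else 0)
E
```

```text
top ext top 1912 ((538.6264038085938, 206.3276824951172), (160.24017333984375, 120.03081512451172), 28.086795806884766) 88.97887416824206
knob 32 [492.81524224 179.52843329 169.43320217] [483.56944651 171.17843217 163.45317017] [500.38493186 188.60355467 173.25628812]
captop 242 ((562.7349853515625, -213.44351196289062), 26.365354537963867) [ 561.94682186 -213.97704304  158.75834216] [ 587.2052953  -188.25903983  165.93913325]
stand 0 ((0.0, 0.0), (0.0, 0.0), 0.0) [nan nan nan]
bust [ 461.05445526 -449.97163611   22.0062328 ] [ 603.59018966 -180.02505434  166.79093382]
ring 338 [764.45177247 -20.13959686  47.45850045]
tin 246 [636.58015563 421.07580826  48.77641478]
low x 18 [448.79772708 225.63086584  92.3583138 ]
side ext top 1235 ((536.5230102539062, 204.5434112548828), (160.61807250976562, 124.68439483642578), 27.245487213134766) 89.64959950937514
knob 77 [502.81732185 179.91739954 151.8551489 ] [480.77027665 167.71940638 105.01676556] [553.24160527 222.32390591 173.23479095]
captop 366 ((560.1295776367188, -213.4644012451172), 28.404170989990234) [ 560.89788945 -216.41459894  158.56072657] [ 586.19179073 -187.22707257  162.10727628]
stand 1103 ((656.058837890625, -145.77224731445312), (362.13330078125, 124.23397827148438), 37.0482292175293) [ 573.12740545 -228.77612219    9.71383988]
bust [ 460.11460045 -449.86497095   20.07384092] [ 603.2075131  -187.22707257  162.10727628]
ring 413 [757.79480995 -21.78107795  47.60378317]
tin 146 [634.28618724 417.34357506  48.87487718]
low x 37 [449.88406406 221.46517065  91.02025426]<stdin>:15: RuntimeWarning: Mean of empty slice.
  ret = um.true_divide(
```

```bash
python3 - <<'E'
import cv2
a=cv2.imread('pics/top0.png');cv2.imwrite('pics/top0c.png',cv2.resize(a[200:300,170:400],None,fx=3.4,fy=3.4,interpolation=cv2.INTER_CUBIC))
a=cv2.imread('pics/side0.png');cv2.imwrite('pics/side0c.png',cv2.resize(a[150:350,190:350],None,fx=3,fy=3,interpolation=cv2.INTER_CUBIC))
E
```

```text
(no output)
```

View pics/top0c.png

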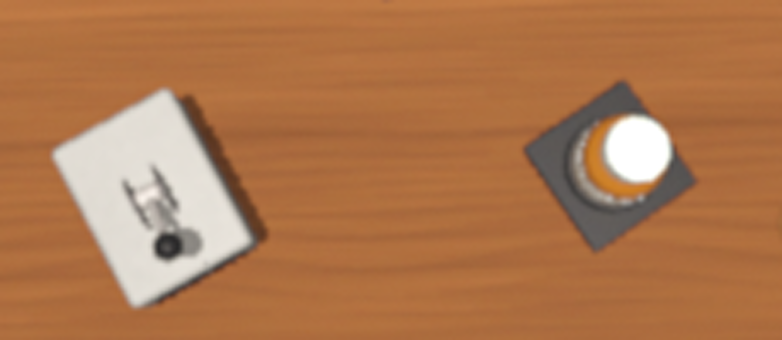

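View pics/side0c.png

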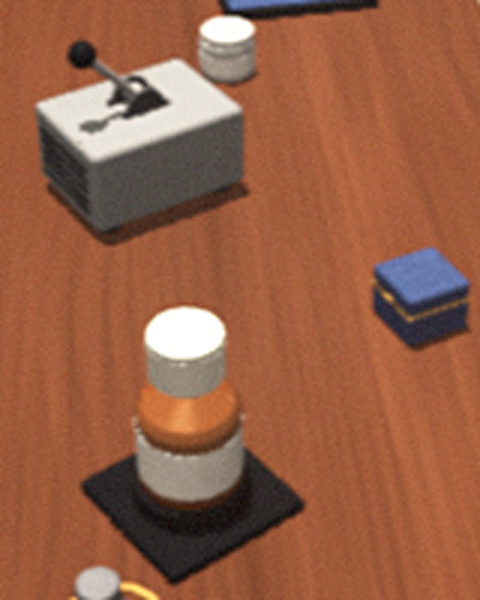

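```bash
cat >> h.py <<'E'
def delta(p,jaw):
    o=ctrl.get_obs(); M=R.from_rotvec(o['orientation']).as_matrix(); a=np.radians(jaw)
    z=np.array([np.cos(a),np.sin(a),0]); y=np.array([0,0,-1.]); T=np.stack([np.cross(y,z),y,z],1)
    print('shift cm',(M.T@(np.array(p)-o['ee_pos'])/10).round(2),'turn',R.from_matrix(M.T@T).as_rotvec().round(3),'| t',round(o['t'],2),'pos',o['ee_pos'].round(1),'F',o['ft_force'].round(1),'w',round(o['width'],1),'q',o['qpos'].round(2),'jaw',np.degrees(np.arctan2(M[1,2],M[0,2])).round(1))
E
python3 -c "
from h import *
delta([493,181,225],-62)"
```

```text
shift cm [ 42.2   -0.26 -31.19] turn [1.000e-03 2.367e+00 2.000e-03] | t 0.1 pos [176.  599.2 222. ] F [ 0.5 -0.   0.6] w 87.7 q [ 1.27  0.42  1.63 -0.    1.09 -0.02] jaw 73.6
```

```bash
python3 -m jog '[[1,[42.2,-0.3,-31.2],[0,2.367,0]],[1,[42.2,-0.3,-31.2],[0,2.367,0]],[1,[42.2,-0.3,-31.2],[0,2.367,0]],[1,[42.2,-0.3,-31.2],[0,2.367,0]],[1,[42.2,-0.3,-31.2],[0,2.367,0]],[1,[42.2,-0.3,-31.2],[0,2.367,0]],[1,[42.2,-0.3,-31.2],[0,2.367,0]],[1,[42.2,-0.3,-31.2],[0,2.367,0]]]'; python3 -c "
from h import *
delta([493,181,225],-62)"
```

```text
t: 0.9
ee_pos: [418.4, 279.0, 224.9]
orientation: [-1.246, 1.151, -1.151]
ft_force: [0.4, -0.5, 0.7]
width: 87.9
shift cm [ 1.035e+01 -1.000e-02  6.660e+00] turn [0.    1.161 0.   ] | t 0.9 pos [418.4 279.  224.9] F [ 0.4 -0.5  0.7] w 87.9 q [ 0.56  0.24  1.89 -0.    1.01  0.49] jaw 4.5
```

```bash
python3 -m jog '[[1,[10.4,0,6.7],[0,1.161,0]],[1,[10.4,0,6.7],[0,1.161,0]],[1,[10.4,0,6.7],[0,1.161,0]],[1,[10.4,0,6.7],[0,1.161,0]],[1,[10.4,0,6.7],[0,1.161,0]],[1,[10.4,0,6.7],[0,1.161,0]],[1,[10.4,0,6.7],[0,1.161,0]],[1,[10.4,0,6.7],[0,1.161,0]]]'; python3 -c "
from h import *
delta([493,181,225],-62)
im=snap('wrist','w1');snap('top','t1')
print(np.array(im['pose']).round(2).tolist())"
```

```text
t: 1.7
ee_pos: [493.0, 182.7, 224.6]
orientation: [-0.487, 1.948, -1.948]
ft_force: [-0.1, -0.4, -0.1]
width: 87.8
shift cm [ 0.08 -0.04  0.15] turn [0.    0.    0.001] | t 1.7 pos [493.  182.7 224.6] F [-0.1 -0.4 -0.1] w 87.8 q [ 0.33  0.28  1.85 -0.    1.02  1.41] jaw -62.0
[[0.47, -0.85, -0.25, 561.8], [-0.88, -0.45, -0.13, 219.76], [0.0, 0.29, -0.96, 385.71], [0.0, 0.0, 0.0, 1.0]]
```

View pics/w1.png

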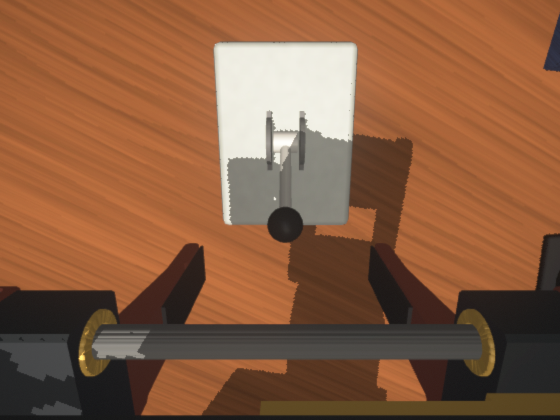

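The wrist picture shows the knob at (285,225), centred between the fingers, with the box edges square to the jaws. I'll measure the knob and box from here.

```bash
python3 - <<'E'
from h import *
from scipy.optimize import least_squares
im=np.load('/tmp/w1.npz'); W=world(im); C=im['color'].astype(int)
Z=W[...,2]
m=(Z>145)&(Z<185)&(C.max(-1)<70); m[:180]=0; m[260:]=0; m[:,:255]=0; m[:,315:]=0
P=W[m]; print(len(P),P.mean(0))
s=least_squares(lambda c:np.linalg.norm(P-c,axis=1)-13,P.mean(0)-[0,0,8],loss='soft_l1');print('knob',s.x.round(1))
m=(Z>84)&(Z<95); m[260:]=0
print(cv2.minAreaRect(W[m][:,:2].astype(np.float32)))
m=(Z>97)&(Z<118)&(np.hypot(W[...,0]-538,W[...,1]-206)<40);print('hinge bits',W[m].mean(0),W[m].max(0))
delta([493,181,142],-62)
E
```

```text
975 [493.8937551  184.75625379 167.21539334]
knob [491.2 183.4 158.5]
((538.447509765625, 208.54281616210938), (158.1426239013672, 119.37705993652344), 27.984973907470703)
hinge bits [538.30003549 208.72906649 108.1526116 ] [566.12246435 231.56381147 117.93573641]
shift cm [0.08 8.27 0.15] turn [0.    0.005 0.001] | t 1.8 pos [493.1 182.8 224.7] F [ 0.6  0.1 -0.8] w 87.6 q [0.33 0.28 1.85 0.   1.02 1.41] jaw -61.7
```

```bash
python3 -m jog '[[1,[0,4,0.05],[0,0,0]],[1,[0,7,0.05],[0,0,0]],[1,[0,8.4,0.05],[0,0,0]],[1,[0,8.4,0.05],[0,0,0]],[0,[0,8.4,0.05],[0,0,0]],[0,[0,8.4,0.05],[0,0,0]],[0,[0,8.4,0.05],[0,0,0]],[0,[0,8.4,0.05],[0,0,0]]]'; python3 -c "
from h import *
delta([493,181,142],-62)
im=snap('wrist','w2')"
```

```text
t: 2.6
ee_pos: [494.1, 182.6, 141.9]
orientation: [-0.489, 1.944, -1.944]
ft_force: [-0.7, -0.2, 0.5]
width: 59.4
shift cm [ 0.17 -0.01  0.09] turn [-0.     0.006 -0.002] | t 2.6 pos [494.1 182.6 141.9] F [-0.7 -0.2  0.5] w 59.4 q [0.33 0.39 1.91 0.   0.84 1.41] jaw -61.6
```

View pics/w2.png

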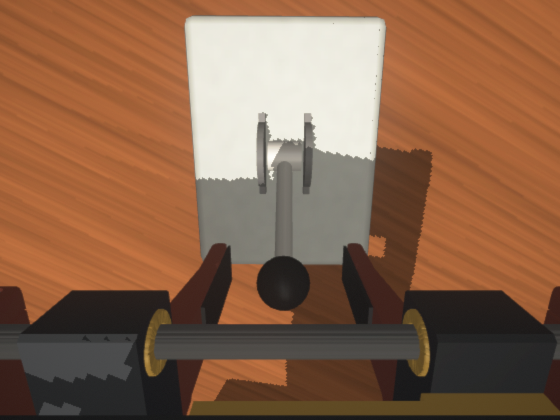

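The knob at (284,283) sits centred between the fingers, which have closed to 59 mm so far. I'll keep closing.

```bash
python3 -m jog '[[0,[0,0,0],[0,0,0]],[0,[0,0,0],[0,0,0]],[0,[0,0,0],[0,0,0]],[0,[0,0,0],[0,0,0]],[0,[0,0,0],[0,0,0]],[0,[0,0,0],[0,0,0]],[0,[0,0,0],[0,0,0]],[0,[0,0,0],[0,0,0]]]'; python3 -c "
from h import *
delta([537.8,206.5,161],-62)
im=snap('wrist','w3')"
```

```text
t: 3.45
ee_pos: [492.7, 183.6, 140.9]
orientation: [-0.492, 1.947, -1.943]
ft_force: [-3.9, 7.0, 0.9]
width: 24.8
shift cm [-5.05 -2.01  0.12] turn [0.002 0.006 0.001] | t 3.45 pos [492.7 183.6 140.9] F [-3.9  7.   0.9] w 24.8 q [0.33 0.4  1.91 0.   0.84 1.41] jaw -61.7
```

View pics/w3.png

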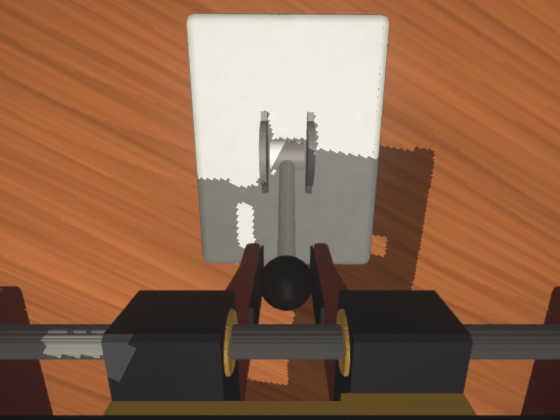

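The fingers hold the knob at 24.8 mm opening. I'll swing it along its arc now.

```bash
python3 -m jog '[[0,[-0.64,-0.48,-0.1],[0,0,0]],[0,[-1.32,-0.89,-0.1],[0,0,0]],[0,[-2.05,-1.23,-0.1],[0,0,0]],[0,[-2.8,-1.5,-0.1],[0,0,0]],[0,[-3.58,-1.69,-0.1],[0,0,0]],[0,[-4.37,-1.8,-0.1],[0,0,0]],[0,[-5.08,-1.85,-0.1],[0,0,0]],[0,[-5.08,-1.85,-0.1],[0,0,0]]]'; python3 -c "
from h import *
delta([537.8,206.5,161],-62)
im=snap('side','s4');im=snap('wrist','w4')"
```

```text
t: 4.3
ee_pos: [539.4, 208.5, 160.2]
orientation: [-0.488, 1.945, -1.943]
ft_force: [-1.7, 2.8, 3.3]
width: 24.4
shift cm [ 0.23 -0.08  0.1 ] turn [ 0.     0.006 -0.003] | t 4.3 pos [539.4 208.5 160.2] F [-1.7  2.8  3.3] w 24.4 q [0.35 0.43 1.78 0.   0.92 1.42] jaw -61.7
```

```bash
python3 - <<'E'
import cv2
a=cv2.imread('pics/side0.png');b=cv2.imread('pics/s4.png')
cv2.imwrite('pics/s4c.png',cv2.resize(b[100:240,150:320],None,fx=4,fy=4,interpolation=cv2.INTER_CUBIC))
E
```

```text
(no output)
```

View pics/s4c.png

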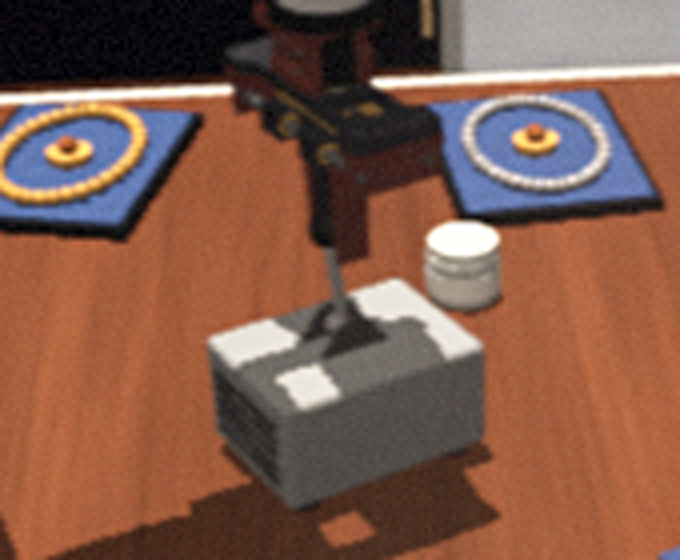

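View pics/w4.png

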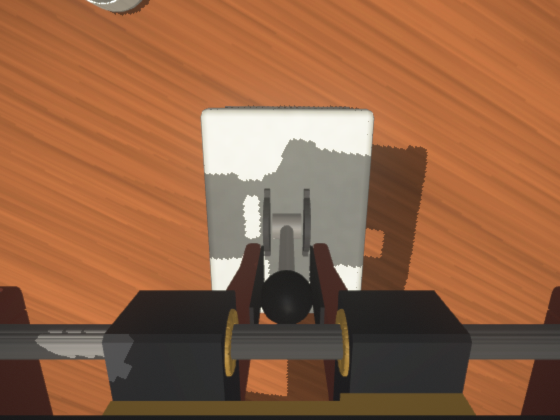

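Both views show the knob held near upright; in the wrist view it is at (288,297). I'll measure it against the box before letting go.

```bash
cat > lev.py <<'E'
from h import *
from scipy.optimize import least_squares
import sys
im=np.load('/tmp/%s.npz'%sys.argv[1]); W=world(im); C=im['color'].astype(int)
Z=W[...,2]
u0,u1,v0,v1=map(int,sys.argv[2:6])
m=(Z>155)&(Z<200)&(C.max(-1)<75); q=np.zeros_like(m);q[v0:v1,u0:u1]=1;m&=q
P=W[m]; s=least_squares(lambda c:np.linalg.norm(P-c,axis=1)-13,P.mean(0)-[0,0,8],loss='soft_l1');k=s.x;print(len(P),'knob',k.round(1))
m=(Z>84)&(Z<94)&(np.hypot(W[...,0]-538,W[...,1]-206)<115)
r=cv2.minAreaRect(W[m][:,:2].astype(np.float32));print(r)
a=np.radians(28);e=np.array([np.cos(a),np.sin(a)]);f=np.array([-e[1],e[0]])
pts=W[m][:,:2]; print('ext x range',(pts@e).min(),(pts@e).max(),'y',(pts@f).min(),(pts@f).max(),'knob',k[:2]@e,k[:2]@f,'nominal centre',np.array([537.8,206.5])@e)
E
python3 lev.py w4 262 312 270 322
```

```text
2241 knob [530.8 204.6 178.5]
((539.2291870117188, 209.01451110839844), (158.12451171875, 119.46934509277344), 28.004518508911133)
ext x range 495.17368757832753 653.3021594094075 y -128.34022186023304 -8.870596272631467 knob 564.7538068351438 -68.59075573775024 nominal centre 571.7950931548173
```

```bash
sed -i 's/Z>155/Z>140/' lev.py; python3 lev.py w3 260 315 245 315;python3 lev.py w4 262 312 270 322; python3 -c "
from h import *
for f in ['w3','w4']:
    im=np.load('/tmp/%s.npz'%f); W=world(im); e=np.array([.883,.4695])
    for v in range(215,325,8): print(f,v,(W[v,287,:2]@e).round(1),W[v,287,2].round(1),im['color'][v,287])
"
```

```text
2633 knob [491.3 183.4 158.4]
((538.96923828125, 208.83299255371094), (158.34030151367188, 119.33098602294922), 28.063650131225586)
ext x range 494.77065575038006 653.0802860548827 y -128.3280224265151 -8.941146608301985 knob 519.9200840476193 -68.74044273278153 nominal centre 571.7950931548173
2241 knob [530.8 204.6 178.5]
((539.2291870117188, 209.01451110839844), (158.12451171875, 119.46934509277344), 28.004518508911133)
ext x range 495.17368757832753 653.3021594094075 y -128.34022186023304 -8.870596272631467 knob 564.7538068351438 -68.59075573775024 nominal centre 571.7950931548173
w3 215 546.6 136.4 [117 114 105]
w3 223 543.4 139.9 [118 114 106]
w3 231 540.4 143.5 [117 113 106]
w3 239 537.0 145.9 [116 112 105]
w3 247 534.5 150.2 [116 112 105]
w3 255 532.2 154.7 [78 76 71]
w3 263 532.1 163.1 [31 29 27]
w3 271 529.7 166.3 [30 30 28]
w3 279 527.3 169.4 [36 36 34]
w3 287 524.1 170.7 [44 44 42]
w3 295 521.0 172.2 [46 44 43]
w3 303 516.8 171.9 [32 29 29]
w3 311 397.4 -1.2 [167  99  58]
w3 319 387.7 -1.4 [175 102  59]
w4 215 581.9 100.9 [103  99  93]
w4 223 578.5 108.3 [144 138 129]
w4 231 576.1 117.2 [98 95 89]
w4 239 574.5 127.5 [100  96  90]
w4 247 573.4 137.5 [98 94 88]
w4 255 572.8 147.6 [98 94 89]
w4 263 571.5 155.3 [97 94 88]
w4 271 578.1 177.8 [35 34 31]
w4 279 577.2 184.0 [32 31 29]
w4 287 575.0 187.3 [33 33 32]
w4 295 571.6 188.5 [38 38 38]
w4 303 569.2 191.1 [49 48 47]
w4 311 565.4 191.5 [48 47 45]
w4 319 561.0 191.2 [35 33 33]
```

The measurements show the knob slipped about 8 mm back in the pads, so the lever sits near -0.12 rad. I'll open slightly, step back to centre on the knob, pinch it again and finish the swing.

```bash
python3 -m jog '[[0.5,[0,0,0],[0,0,0]],[0.5,[0,0,0],[0,0,0]],[0.5,[0,0,0],[0,0,0]],[0.5,[0.95,0,0],[0,0,0]],[0,[0.95,0,0],[0,0,0]],[0,[0.95,0,0],[0,0,0]],[0,[0.95,0,0],[0,0,0]],[0,[0.95,0,0],[0,0,0]]]'; python3 -c "
from h import *
delta([537.8,206.5,161],-62)
im=snap('wrist','w5')"; python3 lev.py w5 262 312 270 322
```

```text
t: 5.2
ee_pos: [529.2, 203.2, 159.5]
orientation: [-0.492, 1.945, -1.944]
ft_force: [-2.6, 0.8, 1.6]
width: 24.3
shift cm [-0.91 -0.15  0.11] turn [0.    0.006 0.   ] | t 5.2 pos [529.2 203.2 159.5] F [-2.6  0.8  1.6] w 24.3 q [0.35 0.42 1.81 0.   0.91 1.42] jaw -61.6
1584 knob [530.3 204.3 178.5]
((539.0384521484375, 208.85572814941406), (158.46902465820312, 119.4543685913086), 27.969762802124023)
ext x range 494.76925250465206 653.2341273277392 y -128.3846945653417 -8.890847559546687 knob 564.157868481083 -68.57391568692702 nominal centre 571.7950931548173
```

View pics/w5.png

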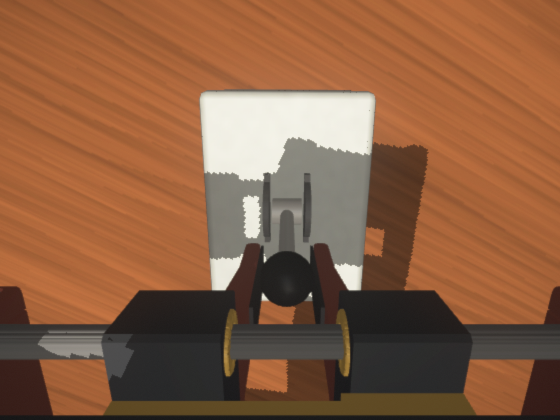

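The knob at (287,278) is centred in the pads again. I'll go forward 11 mm.

```bash
python3 -m jog '[[0,[-0.3,-0.05,0],[0,0,0]],[0,[-0.6,-0.07,0],[0,0,0]],[0,[-0.9,-0.1,0],[0,0,0]],[0,[-1.1,-0.1,0],[0,0,0]],[0,[-1.1,-0.1,0],[0,0,0]]]'; python3 -c "
from h import *
delta([537.8,206.5,161],-62)
im=snap('wrist','w6')"; python3 lev.py w6 262 312 265 322
```

```text
t: 5.75
ee_pos: [539.2, 208.4, 160.1]
orientation: [-0.492, 1.945, -1.944]
ft_force: [-2.0, 3.4, -3.1]
width: 24.5
shift cm [ 0.21 -0.09  0.1 ] turn [0.    0.006 0.   ] | t 5.75 pos [539.2 208.4 160.1] F [-2.   3.4 -3.1] w 24.5 q [0.35 0.43 1.78 0.   0.93 1.42] jaw -61.6
1904 knob [539.5 209.2 179. ]
((538.9302978515625, 208.85244750976562), (158.61898803710938, 119.3870620727539), 28.08536720275879)
ext x range 494.5870656614312 653.2536043888653 y -128.2802403950937 -8.884590825379618 knob 574.6131795115595 -68.57547651885648 nominal centre 571.7950931548173
```

The knob is now within 1 mm of the box centre, about 0.01 rad. I'll release it and rise.

```bash
python3 -m jog '[[1,[0,0,0],[0,0,0]],[1,[0,0,0],[0,0,0]],[1,[0,0,0],[0,0,0]],[1,[0,0,0],[0,0,0]],[1,[0,-3,0],[0,0,0]],[1,[0,-8,0],[0,0,0]],[1,[0,-8,0],[0,0,0]],[1,[0,-8,0],[0,0,0]]]'; python3 -c "
from h import *
delta([561.5,-213.8,240],-62)
im=snap('wrist','w7');snap('side','s7')"; python3 - <<'E'
from h import *
im=np.load('/tmp/w7.npz');W=world(im);C=im['color'].max(-1)
m=(W[...,2]>150)&(W[...,2]<200)&(C<75)&(np.hypot(W[...,0]-538,W[...,1]-208)<25)
v,u=np.nonzero(m);print(u.min(),u.max(),v.min(),v.max())
E
```

```text
t: 6.6
ee_pos: [539.9, 208.3, 241.9]
orientation: [-0.487, 1.943, -1.943]
ft_force: [-0.4, -1.0, -0.0]
width: 84.7
shift cm [18.15  0.15 38.17] turn [-0.001  0.006 -0.003] | t 6.6 pos [539.9 208.3 241.9] F [-0.4 -1.  -0. ] w 84.7 q [ 0.35  0.33  1.72 -0.    1.09  1.42] jaw -61.7
268 303 207 242
```

View pics/w7.png

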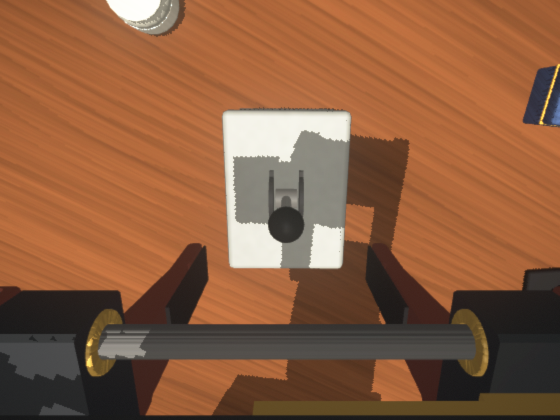

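```bash
python3 lev.py w7 265 306 204 246
```

```text
996 knob [539.5 209.1 179. ]
((539.2367553710938, 208.97373962402344), (157.7077178955078, 119.39387512207031), 27.96078872680664)
ext x range 495.3620735457596 653.0531304829797 y -128.38096688987497 -8.958693247332608 knob 574.5070839443823 -68.61230027051027 nominal centre 571.7950931548173
```

The lever reads upright after release: the knob is about 0.4 mm from the box centre. On to the bottle.

```bash
python3 -m jog '[[1,[18.1,0,38.2],[0,0,0]],[1,[18.1,0,38.2],[0,0,0]],[1,[18.1,0,38.2],[0,0,0]],[1,[18.1,0,38.2],[0,0,0]],[1,[18.1,0,38.2],[0,0,0]],[1,[18.1,0,38.2],[0,0,0]],[1,[18.1,0,38.2],[0,0,0]],[1,[18.1,0,38.2],[0,0,0]]]'; python3 -m jog '[[1,[0,0,0],[0,0,0]],[1,[0,0,0],[0,0,0]],[1,[0,0,0],[0,0,0]]]';python3 -c "
from h import *
delta([561.5,-213.8,240],-62)
im=snap('wrist','w8')
W=world(im);m=(W[...,2]>153)&(W[...,2]<164)&(np.hypot(W[...,0]-561,W[...,1]+213)<40)
print(m.sum(),cv2.minEnclosingCircle(W[m][:,:2].astype(np.float32)),cv2.minAreaRect(W[m][:,:2].astype(np.float32)),W[m].mean(0))
"
```

```text
t: 7.5
ee_pos: [558.9, -193.1, 238.7]
orientation: [-0.494, 1.947, -1.944]
ft_force: [1.2, -0.7, -0.2]
width: 88.0
t: 7.8
ee_pos: [559.3, -190.2, 239.3]
orientation: [-0.494, 1.947, -1.943]
ft_force: [-0.3, 0.6, -0.7]
width: 87.4
shift cm [ 0.93 -0.07  2.18] turn [0.002 0.007 0.001] | t 7.8 pos [ 559.3 -190.2  239.3] F [-0.3  0.6 -0.7] w 87.4 q [-0.35  0.36  1.69  0.    1.1   0.73] jaw -61.6
3367 ((562.6974487304688, -212.06192016601562), 26.598325729370117) ((562.7584838867188, -212.44918823242188), (51.73369216918945, 51.59856033325195), 2.969825029373169) [ 563.3028303  -211.8186742   158.06410249]
```

View pics/w8.png

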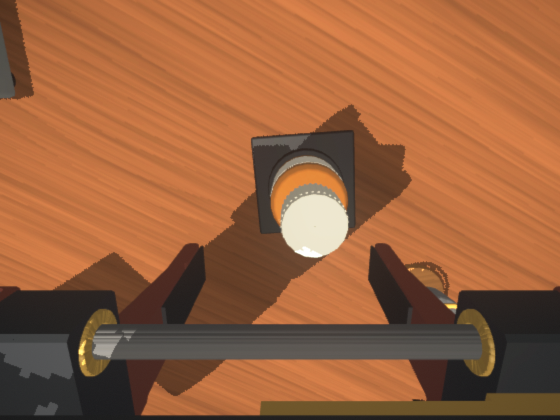

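The cap top is at (315,225) in the wrist view and measures (562.5,-212.5), in agreement with the other cameras. I'll centre over it, then descend.

```bash
python3 -m jog '[[1,[0.8,0,2.1],[0,0,0]],[1,[0.8,0,2.1],[0,0,0]],[1,[0.8,0,2.1],[0,0,0]]]'; python3 -c "
from h import *
delta([562.3,-212.8,124],-61.6)"
```

```text
t: 8.15
ee_pos: [562.9, -212.3, 240.3]
orientation: [-0.492, 1.945, -1.944]
ft_force: [0.1, 0.3, -0.2]
width: 87.8
shift cm [ 0.08 11.63  0.03] turn [0.001 0.    0.   ] | t 8.15 pos [ 562.9 -212.3  240.3] F [ 0.1  0.3 -0.2] w 87.8 q [-0.38  0.37  1.67  0.    1.1   0.69] jaw -61.6
```

```bash
python3 -m jog '[[1,[0.05,4,0],[0,0,0]],[1,[0.05,8,0],[0,0,0]],[1,[0.05,11,0],[0,0,0]],[1,[0.05,11.6,0],[0,0,0]],[1,[0.05,11.6,0],[0,0,0]],[0,[0.05,11.6,0],[0,0,0]],[0,[0.05,11.6,0],[0,0,0]],[0,[0.05,11.6,0],[0,0,0]]]'; python3 -m jog '[[0,[0,0,0],[0,0,0]],[0,[0,0,0],[0,0,0]],[0,[0,0,0],[0,0,0]],[0,[0,0,0],[0,0,0]]]'; python3 -c "
from h import *
delta([562.3,-212.8,124],-61.6);snap('wrist','w9')"
```

```text
t: 8.95
ee_pos: [563.4, -214.1, 126.1]
orientation: [-0.489, 1.942, -1.945]
ft_force: [-0.2, -1.2, 0.2]
width: 67.1
t: 9.35
ee_pos: [562.5, -213.7, 124.9]
orientation: [-0.491, 1.945, -1.944]
ft_force: [-0.4, 2.0, 5.0]
width: 51.7
shift cm [-0.02  0.09 -0.09] turn [ 0.    -0.001 -0.   ] | t 9.35 pos [ 562.5 -213.7  124.9] F [-0.4  2.   5. ] w 51.7 q [-0.38  0.51  1.75  0.    0.88  0.69] jaw -61.7
```

View pics/w9.png

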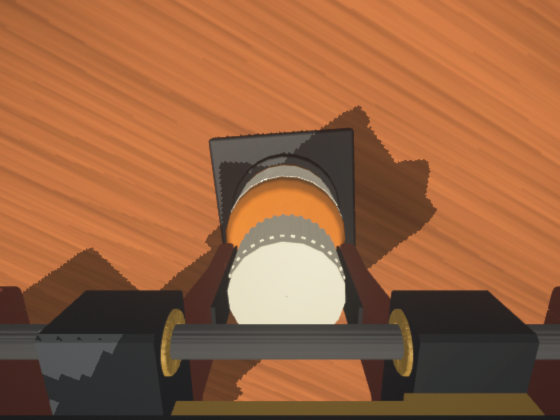

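The cap is gripped: 51.7 mm opening, cap centred at (287,290). Now I'll press it.

```bash
python3 -m jog '[[0,[0,0.2,0],[0,0,0]],[0,[0,0.4,0],[0,0,0]],[0,[0,0.6,0],[0,0,0]],[0,[0,0.8,0],[0,0,0]],[0,[0,1,0],[0,0,0]],[0,[0,1,0],[0,0,0]]]'; python3 -c "
from h import *
delta([562.3,-212.8,116],-61.6)
im=snap('wrist','w10');W=world(im);m=(W[...,2]>140)&(W[...,2]<170)&(np.hypot(W[...,0]-561,W[...,1]+213)<20);print(W[m].mean(0))
im=np.load('/tmp/w9.npz');W=world(im);m=(W[...,2]>140)&(W[...,2]<170)&(np.hypot(W[...,0]-561,W[...,1]+213)<20);print(W[m].mean(0))"
```

```text
t: 10.0
ee_pos: [562.6, -213.7, 115.2]
orientation: [-0.491, 1.945, -1.944]
ft_force: [-4.2, 2.7, 11.4]
width: 52.2
shift cm [-0.02 -0.08 -0.1 ] turn [-0.    -0.001 -0.   ] | t 10.0 pos [ 562.6 -213.7  115.2] F [-4.2  2.7 11.4] w 52.2 q [-0.38  0.53  1.75  0.    0.86  0.69] jaw -61.7
[ 563.42826    -211.66605947  148.32380863]
[ 563.43006041 -211.70291362  158.00950435]
```

The cap went down 9.7 mm at 11.4 N. Keeping it pressed, I'll turn anticlockwise, which is negative about tool y.

```bash
python3 -m jog '[[0,[0,0,0],[0,-0.13,0]],[0,[0,0,0],[0,-0.26,0]],[0,[0,0,0],[0,-0.39,0]],[0,[0,0,0],[0,-0.52,0]],[0,[0,0,0],[0,-0.65,0]],[0,[0,0,0],[0,-0.78,0]],[0,[0,0,0],[0,-0.91,0]],[0,[0,0,0],[0,-0.91,0]]]'; python3 -c "
from h import *
o=ctrl.get_obs();print(o['moment'])
delta([562.3,-212.8,116],23)"
```

```text
t: 10.85
ee_pos: [564.3, -214.6, 116.0]
orientation: [-1.126, 1.324, -1.331]
ft_force: [-0.6, 0.2, 10.8]
width: 52.0
[ 0.04203861  0.0921452  -0.01899297]
shift cm [-0.15 -0.   -0.22] turn [-0.004 -0.564  0.002] | t 10.85 pos [ 564.3 -214.6  116. ] F [-0.6  0.2 10.8] w 52.0 q [-0.38  0.53  1.75 -0.    0.86 -0.22] jaw -9.3
```

```bash
python3 -m jog '[[0,[0,0,0],[0,-0.12,0]],[0,[0,0,0],[0,-0.24,0]],[0,[0,0,0],[0,-0.36,0]],[0,[0,0,0],[0,-0.48,0]],[0,[0,0,0],[0,-0.58,0]],[0,[0,0,0],[0,-0.58,0]],[0,[0,0,0],[0,-0.58,0]]]'; python3 -c "
from h import *
o=ctrl.get_obs();print(o['moment'])
delta([562.3,-212.8,116],23)
im=snap('wrist','w11');W=world(im);m=(W[...,2]>140)&(W[...,2]<170)&(np.hypot(W[...,0]-561,W[...,1]+213)<20);print(W[m].mean(0))
snap('side','s11')"
```

```text
t: 11.55
ee_pos: [564.3, -214.6, 116.0]
orientation: [-1.376, 0.895, -0.902]
ft_force: [0.1, 1.1, 10.3]
width: 52.2
[0.03237179 0.04297542 0.04801206]
shift cm [-0.25  0.   -0.11] turn [-0.003  0.013  0.003] | t 11.55 pos [ 564.3 -214.6  116. ] F [ 0.1  1.1 10.3] w 52.2 q [-0.38  0.53  1.75 -0.    0.86 -0.8 ] jaw 23.7
[ 560.37666643 -211.535501    149.11335394]
```

View pics/w11.png

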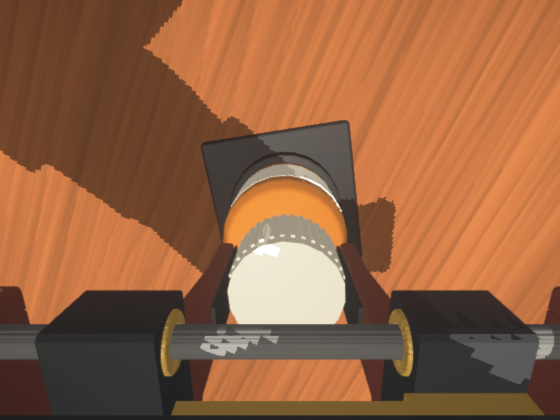

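The tool turned 85° with the cap still gripped at (287,290) and down. I'll lift gently and watch the force.

```bash
python3 -m jog '[[0,[0,-0.4,0],[0,0,0]],[0,[0,-0.8,0],[0,0,0]],[0,[0,-1.2,0],[0,0,0]],[0,[0,-1.2,0],[0,0,0]]]'; python3 -c "
from h import *
delta([562.3,-212.8,116],23)
im=snap('wrist','w12');W=world(im);m=(W[...,2]>140)&(W[...,2]<190)&(np.hypot(W[...,0]-561,W[...,1]+213)<20);print(W[m].mean(0))"
```

```text
t: 12.05
ee_pos: [563.6, -214.4, 127.3]
orientation: [-1.377, 0.897, -0.901]
ft_force: [1.2, -0.1, 3.0]
width: 52.2
shift cm [-0.2   1.13 -0.05] turn [-0.002  0.013  0.002] | t 12.05 pos [ 563.6 -214.4  127.3] F [ 1.2 -0.1  3. ] w 52.2 q [-0.38  0.51  1.74 -0.    0.88 -0.8 ] jaw 23.7
[ 560.32121769 -211.44954055  160.38462942]
```

The cap top is 2.4 mm above its locked height with almost no resisting force, so it is free. I'll lift it the rest of the way, about 12 cm.

```bash
python3 -m jog '[[0,[0,-1,0],[0,0,0]],[0,[0,-3,0],[0,0,0]],[0,[0,-6,0],[0,0,0]],[0,[0,-9,0],[0,0,0]],[0,[0,-11.2,0],[0,0,0]],[0,[0,-12,0],[0,0,0]],[0,[0,-12,0],[0,0,0]],[0,[0,-12,0],[0,0,0]]]'; python3 -m jog '[[0,[0,0,0],[0,0,0]],[0,[0,0,0],[0,0,0]],[0,[0,0,0],[0,0,0]]]'; python3 -c "
from h import *
delta([562.3,-212.8,245],23.7)
im=snap('wrist','w13');W=world(im);m=(W[...,2]>250)&(W[...,2]<310)&(np.hypot(W[...,0]-561,W[...,1]+213)<40)&(im['color'].min(-1)>150)
print(m.sum(),W[m].mean(0), cv2.minAreaRect(W[m][:,:2].astype(np.float32)))
P=W[m]; _,s,v=np.linalg.svd(P[abs(P[:,2]-np.median(P[:,2]))<3]-P[abs(P[:,2]-np.median(P[:,2]))<3].mean(0),full_matrices=False);print('normal',v[2])
snap('side','s13');snap('top','t13');print(ctrl.get_obs()['ft_force'])"
```

```text
t: 12.9
ee_pos: [561.6, -213.5, 245.1]
orientation: [-1.378, 0.901, -0.897]
ft_force: [-0.5, 0.2, -0.5]
width: 52.0
t: 13.2
ee_pos: [562.2, -213.7, 245.6]
orientation: [-1.377, 0.9, -0.898]
ft_force: [-0.2, 0.4, -0.7]
width: 51.9
shift cm [-0.08  0.06  0.05] turn [ 0.001  0.    -0.001] | t 13.2 pos [ 562.2 -213.7  245.6] F [-0.2  0.4 -0.7] w 51.9 q [-0.38  0.36  1.66  0.    1.12 -0.8 ] jaw 23.7
8309 [ 559.55768769 -208.50741596  278.53028114] ((559.2814331054688, -207.37527465820312), (51.55877685546875, 41.230125427246094), 24.024662017822266)
normal [ 0.00193005  0.0024347  -0.99999517]
[-0.3311705   0.88380217 -0.27395341]
```

View pics/s13.png

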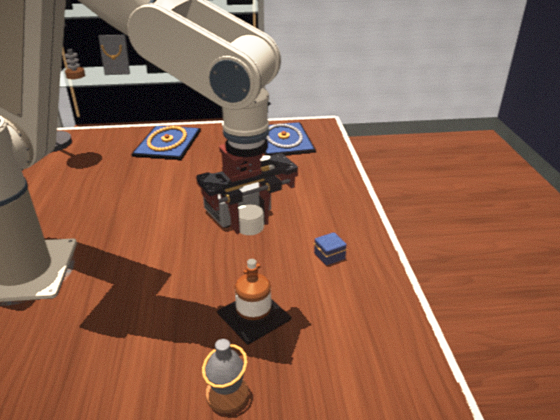

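View pics/w13.png

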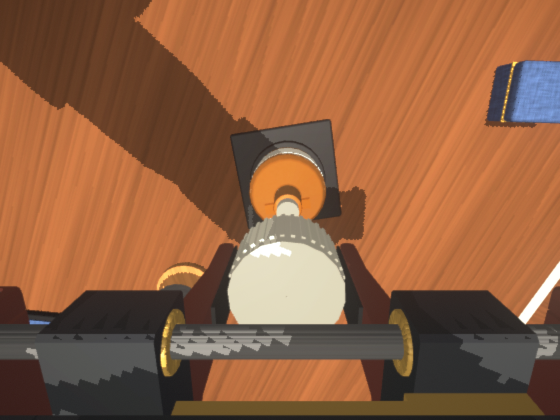

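The side view shows the cap held at (249,218) above the bare neck at (252,266). The wrist view shows it level in the pads. One last check of the lever and the bystanders from the top view.

```bash
python3 - <<'E'
from h import *
e=np.array([.883,.4695])
for n in ['top0','t13']:
    im=np.load(f'/tmp/{n}.npz'); W=world(im); C=im['color'].astype(int);X,Y,Z=W[...,0],W[...,1],W[...,2]
    m=(Z>40)&(Z<55)&(X>650)&(X<850)&(abs(Y)<150);print(n,'ring',m.sum(),W[m].mean(0).round(1))
    m=(Z>42)&(Z<60)&(Y>350)&(Y<500)&(X<700);print('tin',m.sum(),W[m].mean(0).round(1))
    m=(Z>60)&(Z<160)&(Y<-300)&(Y>-460)&(X>400)&(X<600);print('bust',m.sum(),W[m].mean(0).round(1))
    m=(Z>140)&(Z<200)&(Y>150)&(Y<250)&(X>450)&(X<580)&(C.max(-1)<75);k=W[m].mean(0);print('knob',m.sum(),k.round(1),'ex rel',k[:2]@e-np.array([538.6,206.3])@e)
E
python3 -c "
import cv2;a=cv2.imread('pics/t13.png');cv2.imwrite('pics/t13c.png',cv2.resize(a[160:320,120:450],None,fx=2.4,fy=2.4))"
```

```text
top0 ring 337 [765.1 -20.6  47.5]
tin 246 [636.6 421.1  48.8]
bust 534 [ 499.4 -406.   100.6]
knob 34 [492.8 179.5 169.3] ex rel -53.0548306723075
t13 ring 341 [765.  -21.3  47.5]
tin 249 [636.1 421.1  48.7]
bust 78 [ 494.4 -436.1   96.9]
knob 39 [539.1 205.4 189.5] ex rel 0.047533218385297005
```

View pics/t13c.png

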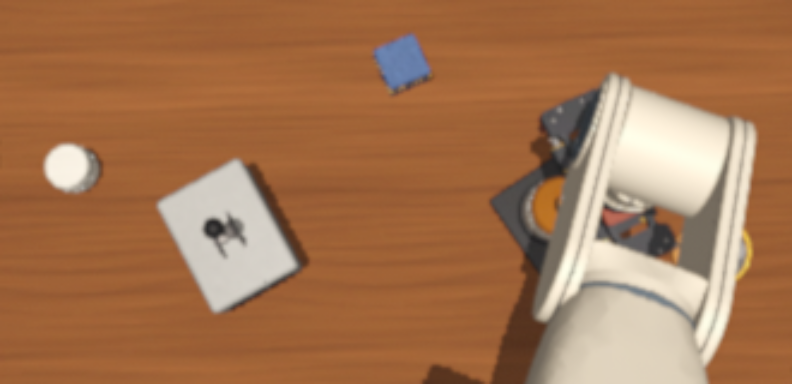

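In the top view the lever is upright, with its knob 0.0 mm from the box centre along x, and the ring box and tin haven't moved. The arm hides the bust there, but in the side view it is at the same pixels as at the start. I'm handing in now.

```bash
python3 -c "
from h import *
print(ctrl.close_job())"
```

```text
the job is handed in; nothing more can be done
None
```

The job is handed in after about 13 s of robot time: the lever is at half, the bottle is open, and the cap is held above it. No verdict was reported.

- **Lever:** On the first swing the knob slipped about 8 mm in the pads and stopped near -0.12 rad. I pinched it again and finished the swing. After release, the wrist and top cameras put the knob within about 0.5 mm of the box centre, so under 0.01 rad from upright.
- **Cap:** I pressed it down 9.7 mm at about 11 N, turned it 85° anticlockwise by the tool's angle, and it lifted off with no sign of catching. I did not measure the cap's own turn, but it coming free suggests it turned with the tool.
- **Final hold:** The gripper holds the cap level (under 1°), with its underside about 98 mm above the mouth. The tool is within about 2 mm of the bottle's axis. The grip opening is 51.9 mm, and the wrist force is back to about zero.
- **Bystanders:** The ring box and tin moved less than 1 mm by the top camera. The arm hid most of the bust in the last top view, so I only checked it by eye in the side view, where it stood in the same place.

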